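Gauge a brass clock-pillar rod

TASK

Gauge the tall, thick brass rod from the wooden rack on the steel hole plate, stepping down: first lower it through the widest hole until its foot is well below the plate and lift it out again. Then lower it by hand, not dropping it, through the next smaller (middle) hole, the tightest it passes, until its foot is on the desk or just above it, and leave it standing there.

Things in the scene. Friction and masses are not known exactly. Their poses are not given: they have to be found in the camera images.
- rod_center (a point): Centre, half-way up, of the rod to gauge: plain upright brass cylinder, 18 mm diameter, 140 mm long, about 0.3 kg, z along its length. It stands in one of the three sockets of a dark wooden rack; the other two hold, in any order, a thin brass rod (11 mm diameter, 90 mm long) and a short brass stub (18 mm, 70 mm long), not wanted. Its sides are free from 12 mm above its foot.
- rod_foot (a point): Centre of the lower end face of the same rod, 70 mm below its centre. The rack is 50 x 200 x 22 mm, fixed, its length within 0.35 rad of world y; its sockets, in a row 75 mm apart, are 23 mm wide and 12 mm deep, floor 10 mm above the desk.
- hole_wide (a point): Centre of the widest hole (46 mm diameter) at the plate's upper face. The gauge is a fixed steel plate 75 x 190 x 12 mm on two end feet, upper face 35 mm and underside 23 mm above the desk, open below down to the desk. Three through holes lie in a row along it in order of size: 46, 30, 13 mm. The y axis of this point runs along the row from wide to small.
- hole_mid (a point): Centre of the middle hole (30 mm diameter) of the same plate, at its upper face, 60 mm from the widest hole; axes as there. The smallest hole (13 mm, too small for the rod) is 44 mm further along +y.

How it is judged:
By the outcome, as a careful person would: the job done as asked, in the order asked, and still so for the second after the job is handed in, with the robot touching nothing.
It also fails if it takes over 43 s, if anything falls off the work surface, if the arm or the gripper's body presses on something with over 40 N, if the wrist force passes 120 N, or if a joint passes its speed limit or range.

ROBOT

A 6-joint arm with a two-finger parallel gripper is mounted at the origin on the work surface. World frame = base frame: x ahead of the robot, y to its left, z up, the work surface at z = 0. Lengths are in m, angles in rad, forces in N, time in s.
With the tool pointing down it reaches from about 0.375 to 0.9 m from the base axis. Payload 3.1 kg.
Tool frame: the origin (TCP) lies on the centre line of the jaws, within the pads' length; the fingertips stand 17 mm ahead of it and the grasp point (between the pads) lies 2 mm behind it; y points along the fingers, z is the direction in which the jaws open and shut, and the axes are right-handed (so a half turn about y gives the same grasp; the last joint's range is limited). The gripper opens to 85 mm and grips with 20 to 120 N. Pads are 22 mm wide; open, the fingers measure 114 mm over their backs; the gripper's body (76 mm by 85 mm) begins 54 mm behind the grasp point. The pads swing forward as they close: fully open they stand 13 mm farther back than shut.
Start: joints at [-1.351, 0.527, 1.433, -0, 1.181, -0.178], TCP at [0.242, -0.576, 0.248] pointing down, gripper open.
Joint ranges: [-3.08, 3.08], [-0.75, 2.2], [0.22, 2.44], [-1.43, 4.57], [0, 2.65], [-2.85, 2.85]. Speed limits (rad/s): [2.79, 2.79, 3.14, 3.14, 3.14, 3.14].

INTERFACE

Orientations are given as a unit quaternion [x, y, z, w].
In Python, from station import manip gives the robot as it stands.
- The arm moves only by the shell command python3 -m handwheel 'ROWS' [FORCE]. ROWS is JSON, one flat list of numbers, 7 for each row, row after row: the shift along the tool's x, y, z in cm, then the turn, a rotation vector about the tool's x, y, z in rad, then the finger opening in cm, from 0 to 8.54. A call has 1 to 10 rows; each row is the pose to reach, as a shift and turn from the pose commanded when the call began, along the tool's axes at that moment; what a row does not reach only later rows make up. A row lasts 1/12 s, in which the tool goes at most 41.7 mm and 7.16 degrees, less where a joint would pass 70% of its speed; a pose out of reach is approached as far as the arm can. A call with a gripper value outside its range is refused whole. The fingers move at their own pace and stop on an object; FORCE is the grip in N (left out, the last holds). Time passes only in rows, so rows that repeat a pose let the fingers close. It gives the time, the measured TCP pose, the force and the opening at its end, in the units of the state.
- manip.sense(): the state, without advancing time (a new reading comes with each control period).
- manip.snapshot(name): name is "scene" or "top" or "wrist"; returns a dict with "frame" (420x560x3 uint8, red, green, blue), "depth" (420x560 float32, m along the optical axis (not along the pixel's ray), 0 where there is no reading), "camera_matrix" (3x3 intrinsics, pixels), "rvec" (rotation vector, rad) and "tvec" (3), from world to camera coordinates, as OpenCV has them. Camera axes: x right, y down, z forward; pixel columns grow to the right and rows downward; lengths in m; the calibration is good to about 2 mm. The wrist camera is an equidistant fisheye: a pixel r from the principal point sees the ray r / f radians off the axis. A picture is of the moment at which its call begins.
- manip.sign_off(): hands the job in, once; it reports no verdict.
The state is a dict: "t": time; "q": joint angles; "qd": joint speeds; "tau": joint torques, N m; "tcp_pos": TCP position; "tool_rot": TCP orientation; "force": force on the tool from outside, world axes, zero at the start; "ft_torque": the same for the moment, N m; "finger_gap": opening from 0.0 (shut) to 1.0 (fully open).
Only numpy, scipy, OpenCV 4.12 (cv2) and the standard library are available. Lean on these libraries where they do the work, as an engineer would, in place of code of your own. Each camera call takes 0.05 s, during which the arm holds its last target.

## Working session

There is one attempt and no reset: what is moved stays moved. The work goes in short steps, Python scripts to look and compute and a shell command to move; the robot and the scene stay as the last step left them, time stands still between calls to the robot, and variables do not carry over. Pictures are saved under pics/ and viewed, and the job is handed in when it is done.

```bash
ls; mkdir -p pics; cat > h.py <<'E'
import numpy as np,cv2
from station import manip
def snap(n,fn=None):
    s=manip.snapshot(n)
    if fn: cv2.imwrite('pics/'+fn,cv2.cvtColor(s['frame'],cv2.COLOR_RGB2BGR))
    np.savez('pics/'+(fn or n)+'.npz',**s)
    return s
def world(s,u,v,d=None,fish=False):
    R=cv2.Rodrigues(np.array(s['rvec'],float))[0];K=np.array(s['camera_matrix']);t=np.array(s['tvec'],float).ravel()
    x=(u-K[0,2])/K[0,0];y=(v-K[1,2])/K[1,1]
    if fish:
        r=np.hypot(x,y);k=np.tan(r)/r if r>1e-9 else 1;x*=k;y*=k
    ray=R.T@np.array([x,y,1.]);o=-R.T@t
    return o,ray
def atz(s,u,v,z,fish=False):
    o,r=world(s,u,v,fish=fish);return o+r*(z-o[2])/r[2]
def atd(s,u,v,d,fish=False):
    o,r=world(s,u,v,fish=fish);return o+r*d
E
python3 - <<'E'
from h import *
for n in ['scene','top','wrist']:
    s=snap(n,n+'0.png');print(n,s['camera_matrix'],s['rvec'],s['tvec'])
print(manip.sense())
E
```

```text
pics
scene [[497.01549268   0.         287.0180454 ]
 [  0.         497.01549268 213.6133867 ]
 [  0.           0.           1.        ]] [ 2.34347722  0.86796922 -0.27554655] [-0.37269379 -0.25502069  1.41534043]
top [[387.4699593    0.         272.53808156]
 [  0.         387.4699593  216.93015329]
 [  0.           0.           1.        ]] [ 2.12817939 -2.06682176  0.22980665] [-0.05141002  0.53896262  0.72772038]
wrist [[325.1922621    0.         280.1887849 ]
 [  0.         325.1922621  217.07013021]
 [  0.           0.           1.        ]] [-2.38040728  1.58158711  0.26436802] [-0.62339074 -0.04103062  0.38085545]
{'t': 0.15, 'q': array([-1.35149023e+00,  5.28259976e-01,  1.43362441e+00,  3.14036004e-05,
        1.18139522e+00, -1.78526193e-01]), 'qd': array([ 1.19959642e-03, -1.08696871e-03, -3.63292991e-03,  8.24996024e-04,
       -9.79395850e-04,  6.95502606e-05]), 'tau': array([ 2.15750583e-04, -4.42742765e+01, -1.78276473e+01, -2.45841575e-04,
        5.60746703e-03, -1.66290909e-05]), 'tcp_pos': array([ 0.24204156, -0.57566   ,  0.24754865]), 'tool_rot': array([-0.13972693,  0.69376068, -0.69256765,  0.13972314]), 'force': array([-0.97114129, -1.46531582, -0.85582667]), 'ft_torque': array([0.00100674, 0.0409897 , 0.0412588 ]), 'finger_gap': 1.0012575249565192}
```

View pics/scene0.png

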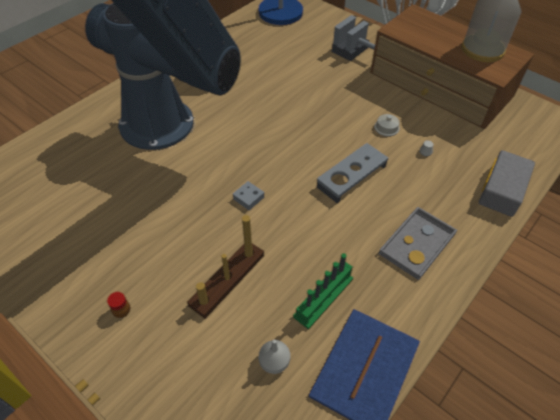

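View pics/top0.png

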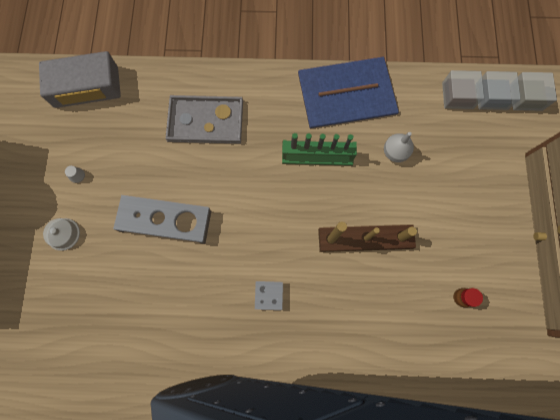

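View pics/wrist0.png

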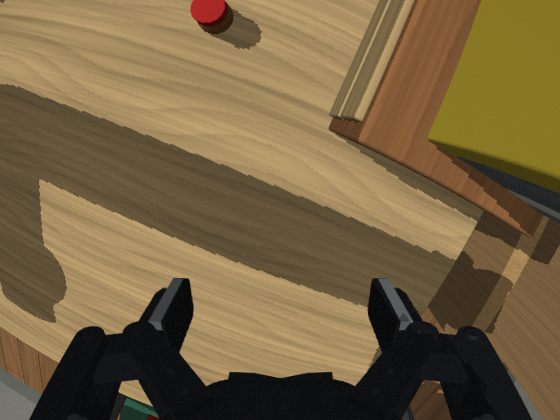

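The scene shows the tall rod at the rack's far end: scene (248,238), top (338,232). The plate has its wide hole at top (185,221), mid at (157,217) and small at (137,214). I'll enlarge these crops to measure from two views.

```bash
python3 - <<'E'
from h import *
def crop(n,x0,y0,w,h,k):
    im=cv2.imread(f'pics/{n}0.png')[y0:y0+h,x0:x0+w];return cv2.resize(im,None,fx=k,fy=k,interpolation=cv2.INTER_CUBIC)
cv2.imwrite('pics/a.png',np.hstack([crop('top',110,190,110,60,7)]))
cv2.imwrite('pics/b.png',crop('top',310,210,110,50,7))
cv2.imwrite('pics/c.png',np.hstack([crop('scene',310,135,80,70,5),crop('scene',185,205,80,70,5)]).copy())
for n,pts in [('top',[(185,232),(171,219),(147,216),(125,210),(200,228),(341,226),(336,240),(338,232),(355,240),(322,247),(408,231),(270,250)]),('scene',[(247,216),(248,238),(330,185),(358,166),(375,160),(227,277),(300,200)])]:
    s=np.load(f'pics/{n}0.png.npz')
    for u,v in pts: print(n,u,v,np.round(atd(s,u,v,s['depth'][v,u]),4))
E
```

```text
top 185 232 [0.5082 0.1458 0.038 ]
top 171 219 [0.5357 0.1784 0.0348]
top 147 216 [0.5404 0.2292 0.0362]
top 125 210 [0.5517 0.2765 0.0378]
top 200 228 [0.518  0.1157 0.0357]
top 341 226 [ 0.506  -0.1592  0.1528]
top 336 240 [ 0.5045 -0.1716  0.0145]
top 338 232 [ 0.4993 -0.1573  0.1306]
top 355 240 [ 0.504  -0.2101  0.0239]
top 322 247 [ 0.4872 -0.1408  0.0234]
top 408 231 [ 0.5151 -0.3029  0.0801]
top 270 250 [ 0.4809 -0.0316  0.0013]
scene 247 216 [ 0.5061 -0.1526  0.1507]
scene 248 238 [ 0.5143 -0.1622  0.0899]
scene 330 185 [0.5308 0.1145 0.0373]
scene 358 166 [0.5299 0.2441 0.0023]
scene 375 160 [0.5658 0.2623 0.0355]
scene 227 277 [ 0.5164 -0.2358  0.0231]
scene 300 200 [0.4882 0.051  0.0028]
```

View pics/a.png

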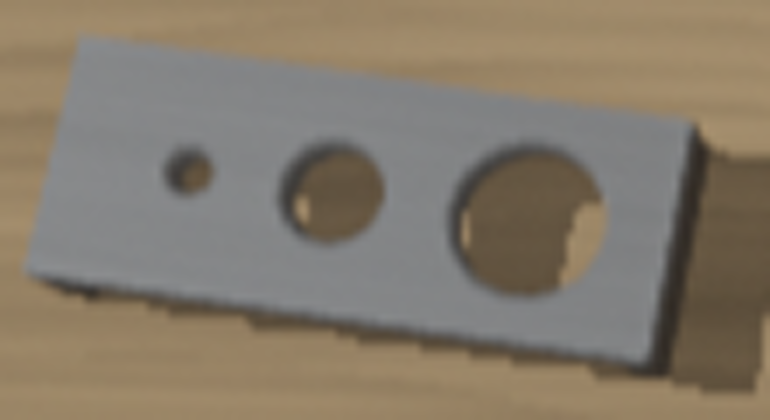

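View pics/b.png

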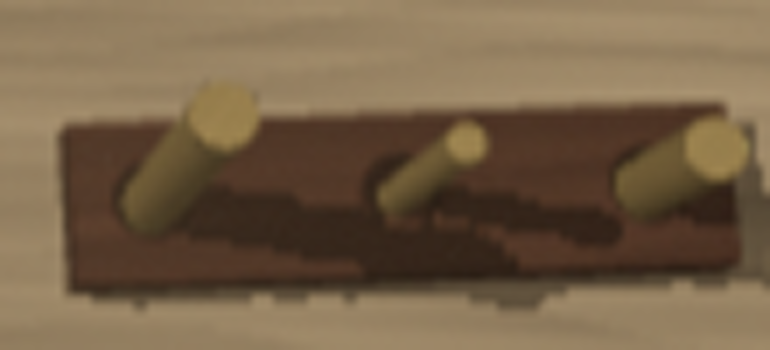

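View pics/c.png

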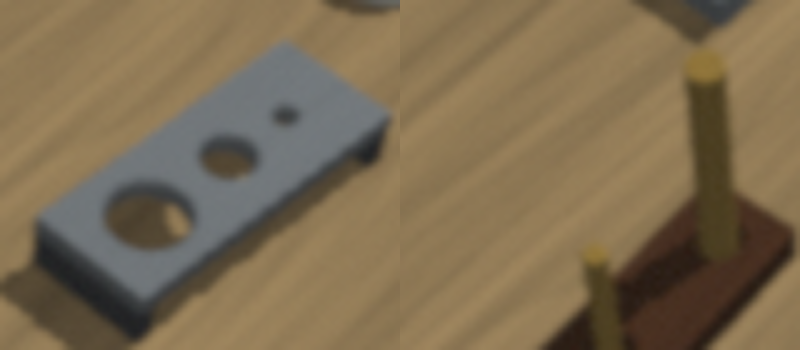

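In the crops, the rims centre at (528,219), (331,190) and (188,171) in top x7, and (150,215), (230,157) and (286,116) in scene x5. The rod's top face is at (224,116) in the top crop and (305,67) in the scene crop. I'll triangulate these.

```bash
python3 - <<'E'
from h import *
T=np.load('pics/top0.png.npz');S=np.load('pics/scene0.png.npz')
f=lambda c,o,k:((c[0]+.5)/k-.5+o[0],(c[1]+.5)/k-.5+o[1])
for n,a,b,oa,ob,z in [('wide',(528,219),(150,215),(110,190),(310,135),.035),('mid',(331,190),(230,157),(110,190),(310,135),.035),('small',(188,171),(286,116),(110,190),(310,135),.035),('rodtop',(224,116),(305,67),(310,210),(185,205),.150),('thin',(467,143),(196,255),(310,210),(185,205),.1)]:
    pa=f(a,oa,7);pb=f(b,ob,5)
    o1,r1=world(T,*pa);o2,r2=world(S,*pb)
    x=np.linalg.lstsq(np.c_[r1,-r2],o2-o1,rcond=None)[0];p=o1+r1*x[0];q=o2+r2*x[1]
    print(n,'tri',np.round((p+q)/2,4),'gap',np.round(np.linalg.norm(p-q),4),'top@z',np.round(atz(T,*pa,z),4),'scene@z',np.round(atz(S,*pb,z),4))
from scipy.spatial.transform import Rotation as R
print(R.from_quat(manip.sense()['tool_rot']).as_matrix().round(3))
# plate edges yaw, at z .035 from top corners
for c in [(80,35),(697,122),(650,365),(28,272)]: print(np.round(atz(T,*f(c,(110,190),7),.035),4))
for c in [(65,128),(725,104),(738,265),(72,290)]: print(np.round(atz(T,*f(c,(310,210),7),.022),4))
E
```

```text
wide tri [0.5331 0.1492 0.0368] gap 0.0029 top@z [0.5325 0.1485 0.035 ] scene@z [0.5329 0.1521 0.035 ]
mid tri [0.5402 0.2091 0.0366] gap 0.0024 top@z [0.5398 0.2086 0.035 ] scene@z [0.54   0.2117 0.035 ]
small tri [0.5449 0.253  0.036 ] gap 0.0023 top@z [0.5444 0.2524 0.035 ] scene@z [0.5449 0.2551 0.035 ]
rodtop tri [ 0.507  -0.1595  0.1513] gap 0.0025 top@z [ 0.5064 -0.1607  0.15  ] scene@z [ 0.5071 -0.1579  0.15  ]
thin tri [ 0.512  -0.2341  0.1015] gap 0.0029 top@z [ 0.5113 -0.2355  0.1   ] scene@z [ 0.5122 -0.2324  0.1   ]
[[-0.922 -0.     0.387]
 [-0.387  0.002 -0.922]
 [-0.    -1.    -0.002]]
[0.586  0.2901 0.035 ]
[0.564  0.0997 0.035 ]
[0.4893 0.1087 0.035 ]
[0.512 0.297 0.035]
[ 0.5283 -0.1343  0.022 ]
[ 0.5415 -0.3345  0.022 ]
[ 0.4922 -0.3359  0.022 ]
[ 0.4789 -0.1365  0.022 ]
```

Triangulated positions:
- **Rod top:** (0.507, -0.159, 0.151)
- **Wide hole:** (0.533, 0.150)
- **Mid hole:** (0.540, 0.210)

The hole spacings come to 60.3 and 44.2 mm and the heights agree with the text within 2 mm. Next I'll move above the rod.

```bash
cat >> h.py <<'E'
from scipy.spatial.transform import Rotation as Rn
def plan(p):
    s=manip.sense();M=Rn.from_quat(s['tool_rot']).as_matrix()
    print('t',round(s['t'],2),'tcp',s['tcp_pos'].round(4),'F',s['force'].round(1),'gap',round(s['finger_gap'],3),'q',s['q'].round(2));print(M.round(3))
    print('shift cm',(100*M.T@(np.array(p)-s['tcp_pos'])).round(2))
    # turn to make tool y straight down
    c=np.cross(M[:,1],[0,0,-1]);print('level rotvec tool',(M.T@c).round(4))
E
python3 -m handwheel '[-3.2,0,-2.2,0,0,0,6, -6.4,0,-4.4,0,0,0,6, -9.6,0,-6.6,0,0,0,6, -12.8,0,-8.8,0,0,0,6, -16,0,-11,0,0,0,6, -19.2,0,-13.2,0,0,0,6, -22.4,0,-15.4,0,0,0,6, -25.6,0,-17.6,0,0,0,6, -28.8,0,-19.8,0,0,0,6, -32,0,-22,0,0,0,6]'
python3 -c "
from h import *
plan([.507,-.1593,.248])"
```

```text
t: 0.98
tcp_pos: [0.4525, -0.2475, 0.2482]
tool_rot: [-0.14, 0.693, -0.693, 0.14]
force: [0.2, -1.0, 0.4]
finger_gap: 0.698
t 0.98 tcp [ 0.4525 -0.2475  0.2482] F [ 0.2 -1.   0.4] gap 0.698 q [-0.72  0.38  1.7   0.    1.06  0.46]
[[-0.922 -0.     0.387]
 [-0.387  0.    -0.922]
 [ 0.    -1.    -0.   ]]
shift cm [-8.44  0.02 -6.02]
level rotvec tool [0.0004 0.     0.0001]
```

```bash

python3 -m handwheel '[-2.8,0,-2,0,-0.11,0,6, -5.6,0,-4,0,-0.22,0,6, -8.4,0,-6,0,-0.33,0,6, -8.4,0,-6,0,-0.44,0,6, -8.4,0,-6,0,-0.55,0,6, -8.4,0,-6,0,-0.66,0,6, -8.4,0,-6,0,-0.77,0,6, -8.4,0,-6,0,-0.88,0,6, -8.4,0,-6,0,-0.99,0,6, -8.4,0,-6,0,-1.1,0,6]'
python3 -c "
from h import *
s=snap('wrist','wrist1.png')
plan([.507,-.1593,.114])"
```

```text
t: 1.82
tcp_pos: [0.506, -0.1613, 0.248]
tool_rot: [-0.483, 0.517, -0.516, 0.483]
force: [1.0, 0.6, 0.2]
finger_gap: 0.701
t 1.87 tcp [ 0.5059 -0.1614  0.248 ] F [-0.5  0.6  0.6] gap 0.701 q [-0.52  0.4   1.67  0.    1.07 -0.46]
[[-0.064 -0.001  0.998]
 [-0.998  0.    -0.064]
 [-0.    -1.    -0.001]]
shift cm [-0.21 13.4   0.1 ]
level rotvec tool [ 0.0007  0.     -0.0003]
```

View pics/wrist1.png

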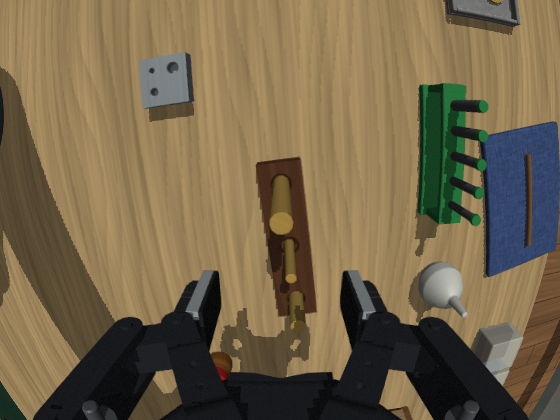

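The wrist view shows the tall rod's top face at about (281,223), between the open fingers, with the thin rod and the stub behind it. I'll check its position from this view.

```bash
python3 -c "
from h import *
s=np.load('pics/wrist1.png.npz')
im=cv2.imread('pics/wrist1.png')[160:320,240:340];cv2.imwrite('pics/w1c.png',cv2.resize(im,None,fx=5,fy=5)[:600])
print(atz(s,281,223,.15,True),atz(s,281,225,.15,True))
for p in [(280,222),(281,230),(282,218)]: print(atd(s,*p,s['depth'][p[1],p[0]],True))
"
```

```text
[ 0.50690213 -0.15818111  0.15      ] [ 0.5067984  -0.15973072  0.15      ]
[ 0.50619747 -0.15777509  0.14883341]
[ 0.50655335 -0.16337809  0.15067101]
[ 0.50786338 -0.15475246  0.14892892]
```

View pics/w1c.png

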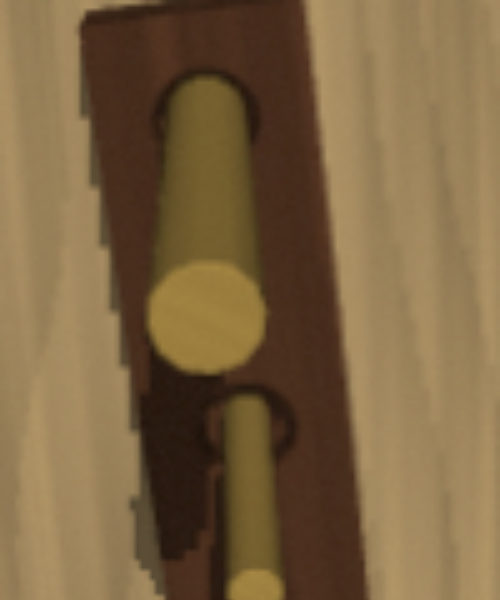

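All three views agree on about (0.507, -0.159), top at 0.150. I'll descend and grasp at TCP z 0.114.

```bash

python3 -m handwheel '[-0.25,2,0.1,0,0,0,6, -0.25,4,0.1,0,0,0,6, -0.25,6,0.1,0,0,0,6, -0.25,8,0.1,0,0,0,6, -0.25,10,0.1,0,0,0,6, -0.25,11.5,0.1,0,0,0,6, -0.25,12.7,0.1,0,0,0,6, -0.25,13.4,0.1,0,0,0,6, -0.25,13.4,0.1,0,0,0,6, -0.25,13.4,0.1,0,0,0,6]'
python3 -m handwheel '[0,0,0,0,0,0,4, 0,0,0,0,0,0,3, 0,0,0,0,0,0,2.2, 0,0,0,0,0,0,1.5, 0,0,0,0,0,0,0.8, 0,0,0,0,0,0,0.8, 0,0,0,0,0,0,0.8, 0,0,0,0,0,0,0.8, 0,0,0,0,0,0,0.8, 0,0,0,0,0,0,0.8]' 60
python3 -c "
from h import *
s=snap('scene','scene2.png');snap('wrist','wrist2.png')
plan([.507,-.159,.174])"
```

```text
t: 2.7
tcp_pos: [0.5073, -0.1591, 0.1142]
tool_rot: [-0.481, 0.518, -0.518, 0.481]
force: [0.1, 0.4, 0.6]
finger_gap: 0.699
t: 3.53
tcp_pos: [0.5073, -0.1592, 0.1152]
tool_rot: [0.481, -0.518, 0.518, -0.481]
force: [-2.1, -0.1, 7.3]
finger_gap: 0.194
t 3.63 tcp [ 0.5073 -0.1592  0.1152] F [-2.5 -0.3  5.8] gap 0.197 q [-0.51  0.6   1.78 -0.    0.76 -0.44]
[[-0.073  0.     0.997]
 [-0.997 -0.001 -0.073]
 [ 0.001 -1.     0.   ]]
shift cm [-0.02 -5.88 -0.03]
level rotvec tool [-0.0005  0.      0.0005]
```

View pics/wrist2.png

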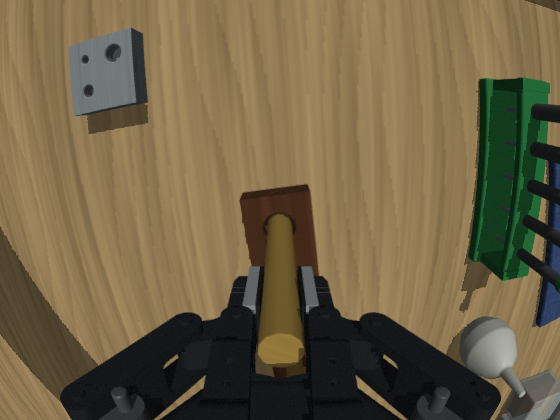

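View pics/scene2.png

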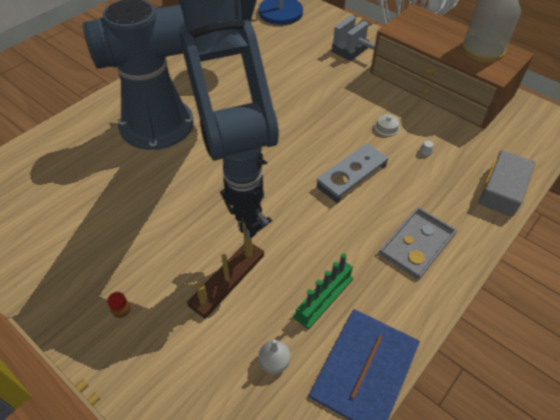

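The pads hold the rod: the wrist view shows it between them at about (280,350), opening about 17 mm. I'll lift 7 cm.

```bash

python3 -m handwheel '[0,-0.5,0,0,0,0,0.8, 0,-1.2,0,0,0,0,0.8, 0,-2,0,0,0,0,0.8, 0,-3,0,0,0,0,0.8, 0,-4,0,0,0,0,0.8, 0,-5,0,0,0,0,0.8, 0,-6,0,0,0,0,0.8, 0,-7,0,0,0,0,0.8, 0,-7,0,0,0,0,0.8, 0,-7,0,0,0,0,0.8]' 60
python3 -c "
from h import *
s=snap('scene','scene3.png');snap('wrist','wrist3.png')
plan([.533,.150,.185])"
```

```text
t: 4.47
tcp_pos: [0.5077, -0.1593, 0.1852]
tool_rot: [0.481, -0.517, 0.519, -0.482]
force: [-0.0, 0.3, -2.8]
finger_gap: 0.197
t 4.57 tcp [ 0.5069 -0.1589  0.1841] F [ 0.3  0.1 -2.9] gap 0.191 q [-0.51  0.49  1.73 -0.    0.92 -0.44]
[[-0.073 -0.001  0.997]
 [-0.997  0.    -0.073]
 [-0.    -1.    -0.001]]
shift cm [-31.    -0.08   0.34]
level rotvec tool [ 0.0007  0.     -0.0003]
```

View pics/wrist3.png

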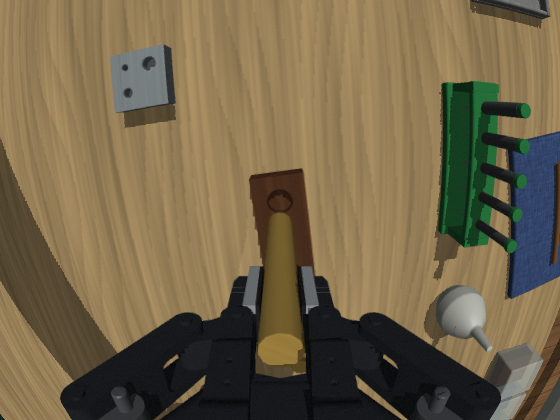

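View pics/scene3.png

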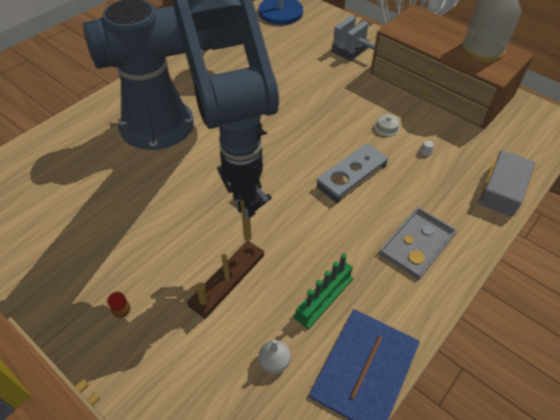

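The rod is clear of the rack, and the force reading matches its weight (2.9 N). I'll carry it to above the wide hole.

```bash

python3 -m handwheel '[-0.7,0,0,0,0,0,0.8, -2,0,0,0,0,0,0.8, -4,0,0,0,0,0,0.8, -6.5,0,0,0,0,0,0.8, -9,0,0,0,0,0,0.8, -11.5,0,0,0,0,0,0.8, -14,0,0,0,0,0,0.8, -16.5,0,0,0,0,0,0.8, -19,0,0.2,0,0,0,0.8, -21.5,0,0.3,0,0,0,0.8]' 60
python3 -m handwheel '[-2.5,0,0,0,0,0,0.8, -5,0,0,0,0,0,0.8, -7,0,0,0,0,0,0.8, -8.5,0,0,0,0,0,0.8, -9.2,0,0,0,0,0,0.8, -9.5,0,0,0,0,0,0.8, -9.5,0,0,0,0,0,0.8, -9.5,0,0,0,0,0,0.8, -9.5,0,0,0,0,0,0.8, -9.5,0,0,0,0,0,0.8]' 60
python3 -c "
from h import *
for n in ['scene','wrist','top']: snap(n,n+'4.png')
plan([.533,.150,.185])"
```

```text
t: 5.4
tcp_pos: [0.5252, 0.0576, 0.1838]
tool_rot: [-0.482, 0.518, -0.517, 0.481]
force: [-0.4, 0.0, -2.5]
finger_gap: 0.196
t: 6.23
tcp_pos: [0.5329, 0.149, 0.1843]
tool_rot: [-0.481, 0.518, -0.518, 0.481]
force: [0.7, 0.1, -2.5]
finger_gap: 0.195
t 6.38 tcp [0.533  0.1492 0.1843] F [-0.3 -0.1 -3.4] gap 0.196 q [ 0.07  0.52  1.68 -0.    0.95  0.15]
[[-0.074 -0.     0.997]
 [-0.997 -0.    -0.074]
 [ 0.    -1.    -0.   ]]
shift cm [-0.08 -0.07 -0.  ]
level rotvec tool [0.0001 0.     0.0001]
```

View pics/wrist4.png

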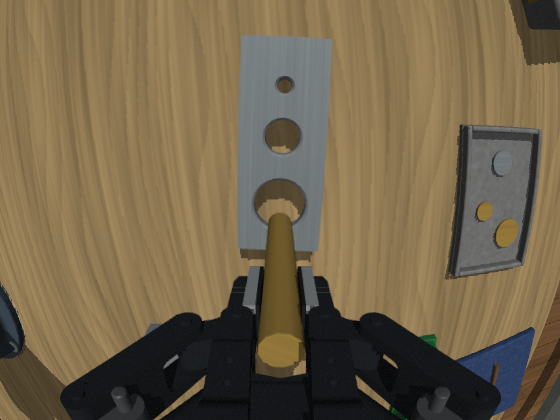

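View pics/scene4.png

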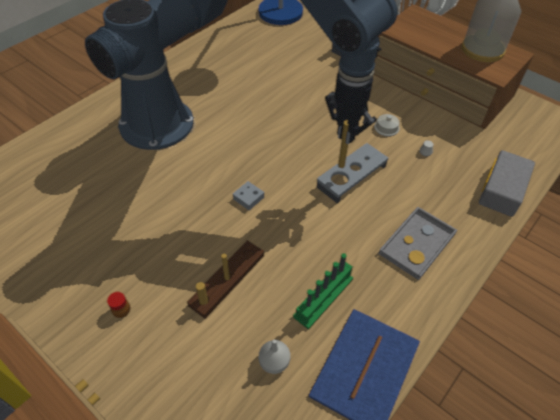

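View pics/top4.png

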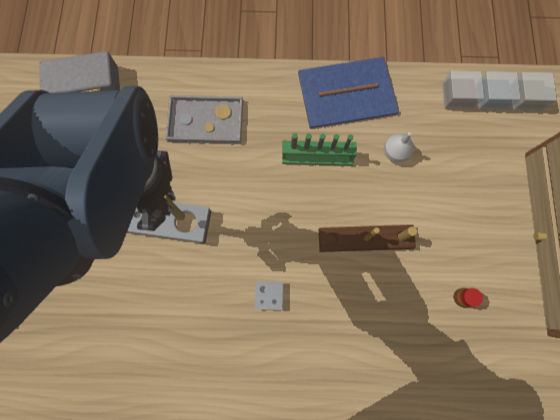

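The wrist view shows the wide hole rim at about (279,203), the mid rim at (282,136) and the rod's foot end near (280,218). I'll check the holes' positions from here and whether the rod hangs straight.

```bash
python3 -c "
from h import *
s=np.load('pics/wrist4.png.npz')
im=cv2.imread('pics/wrist4.png')[60:260,230:340];a=cv2.resize(im,None,fx=3,fy=3,interpolation=2)
im=cv2.imread('pics/scene4.png')[100:200,300:400];b=cv2.resize(im,None,fx=4.5,fy=4.5,interpolation=2)
c=np.zeros((600,800,3),np.uint8);c[:600,:330]=a;c[:450,340:790]=b;cv2.imwrite('pics/c4.png',c)
print(atz(s,279,203,.035,True),atz(s,282.5,136,.035,True),atz(s,285,84.5,.035,True))
S=np.load('pics/scene4.png.npz');R=cv2.Rodrigues(S['rvec'])[0]
for z in (.0795,.12):
  p=cv2.projectPoints(np.array([[.533,.149,z]]),S['rvec'],S['tvec'],S['camera_matrix'],None)[0].ravel();print('scene axis',p, (p-[300,100])*4.5+[340,0])
  p=R@0+0 if 0 else cv2.fisheye.projectPoints(np.array([[[.533,.149,z]]]),s['rvec'],s['tvec'],s['camera_matrix'],np.zeros(4))[0].ravel();print('wrist axis',p,(p-[230,60])*3)
"
```

```text
[0.53234187 0.15240154 0.035     ] [0.53968519 0.2106555  0.035     ] [0.54494889 0.25391103 0.035     ]
scene axis [340.71417912 166.10141871] [523.21380602 297.45638418]
wrist axis [279.98480011 223.9107455 ] [149.95440033 491.7322365 ]
scene axis [342.46160757 154.37020793] [531.07723408 244.66593567]
wrist axis [279.92018465 245.69997207] [149.76055395 557.0999162 ]
```

View pics/c4.png

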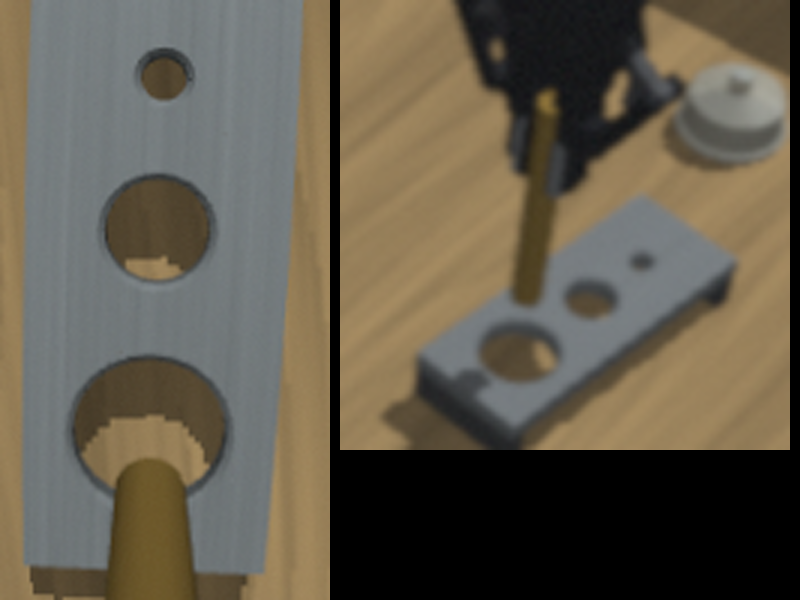

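The rod hangs vertical and centred; the wrist view puts the hole centres at (0.532, 0.152) and (0.540, 0.2105), within 2 mm of before. I'll lower it through the wide hole.

```bash

python3 -m handwheel '[-0.15,0.5,0,0,0,0,0.8, -0.15,1.2,0,0,0,0,0.8, -0.15,2,0,0,0,0,0.8, -0.15,2.8,0,0,0,0,0.8, -0.15,3.6,0,0,0,0,0.8, -0.15,4.4,0,0,0,0,0.8, -0.15,5.2,0,0,0,0,0.8, -0.15,6,0,0,0,0,0.8, -0.15,6.5,0,0,0,0,0.8, -0.15,6.8,0,0,0,0,0.8]' 60
python3 -m handwheel '[0,0,0,0,0,0,0.8, 0,0,0,0,0,0,0.8, 0,0,0,0,0,0,0.8]' 60
python3 -c "
from h import *
for n in ['scene','wrist']: snap(n,n+'5.png')
plan([.533,.150,.185])
im=cv2.imread('pics/wrist5.png')[60:260,230:340];a=cv2.resize(im,None,fx=3,fy=3,interpolation=2)
im=cv2.imread('pics/scene5.png')[100:200,300:400];b=cv2.resize(im,None,fx=4.5,fy=4.5,interpolation=2)
c=np.zeros((600,800,3),np.uint8);c[:600,:330]=a;c[:450,340:790]=b;cv2.imwrite('pics/c5.png',c)
"
```

```text
t: 7.22
tcp_pos: [0.5326, 0.1513, 0.1152]
tool_rot: [-0.482, 0.518, -0.518, 0.481]
force: [0.1, 0.6, -3.3]
finger_gap: 0.194
t: 7.47
tcp_pos: [0.5334, 0.1514, 0.1167]
tool_rot: [0.481, -0.518, 0.518, -0.482]
force: [0.8, -0.1, -2.7]
finger_gap: 0.193
t 7.57 tcp [0.5334 0.1514 0.1168] F [-0.4 -0.5 -2.8] gap 0.192 q [0.07 0.62 1.72 0.   0.8  0.15]
[[-0.073  0.001  0.997]
 [-0.997  0.    -0.073]
 [-0.    -1.     0.001]]
shift cm [ 0.14 -6.82 -0.02]
level rotvec tool [-0.0011  0.     -0.0002]
```

View pics/c5.png

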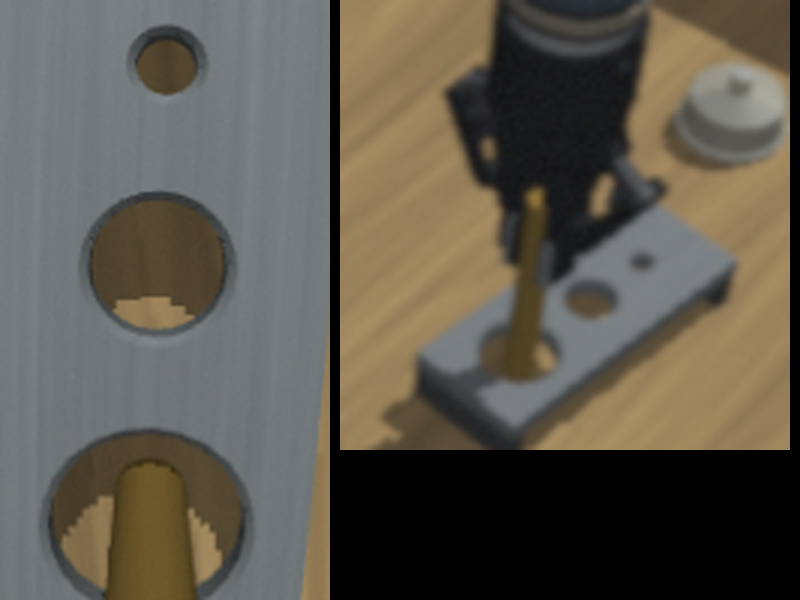

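The rod is in the wide hole with clearance all round, foot about 11 mm above the desk. I'll go 6 mm deeper so it is clearly below the plate, then lift out. This view also lets me re-measure the mid hole, whose rim centre is at crop (158.5,262.5).

```bash
python3 -c "
from h import *
s=np.load('pics/wrist5.png.npz')
print(atz(s,(158.5+.5)/3-.5+230,(262.5+.5)/3-.5+60,.035,True),atz(s,(147+.5)/3-.5+230,(520+.5)/3-.5+60,.035,True))"
python3 -m handwheel '[0,0.3,0,0,0,0,0.8, 0,0.6,0,0,0,0,0.8, 0,0.6,0,0,0,0,0.8, 0,0.6,0,0,0,0,0.8]' 60
python3 -m handwheel '[0,-0.5,0,0,0,0,0.8, 0,-1.2,0,0,0,0,0.8, 0,-2.2,0,0,0,0,0.8, 0,-3.2,0,0,0,0,0.8, 0,-4.2,0,0,0,0,0.8, 0,-5.2,0,0,0,0,0.8, 0,-6.2,0,0,0,0,0.8, 0,-7,0,0,0,0,0.8, 0,-7.4,0,0,0,0,0.8, 0,-7.4,0,0,0,0,0.8]' 60
python3 -c "
from h import *
plan([.540,.2102,.184])"
```

```text
[0.53959478 0.21127372 0.035     ] [0.53282303 0.15324207 0.035     ]
t: 7.9
tcp_pos: [0.5328, 0.1513, 0.11]
tool_rot: [-0.482, 0.518, -0.518, 0.481]
force: [-0.0, 0.1, -3.1]
finger_gap: 0.196
t: 8.73
tcp_pos: [0.5337, 0.1514, 0.1857]
tool_rot: [0.481, -0.517, 0.518, -0.482]
force: [-0.2, 0.7, -3.0]
finger_gap: 0.197
t 8.73 tcp [0.5337 0.1514 0.1857] F [-0.2  0.7 -3. ] gap 0.197 q [0.07 0.52 1.67 0.   0.95 0.15]
[[-0.073  0.003  0.997]
 [-0.997  0.    -0.073]
 [-0.    -1.     0.003]]
shift cm [-5.91  0.17  0.2 ]
level rotvec tool [-0.0025  0.     -0.0004]
```

```bash

python3 -m handwheel '[-0.6,0,0.05,0,0,0,0.8, -1.5,0,0.1,0,0,0,0.8, -2.6,0,0.2,0,0,0,0.8, -3.8,0,0.2,0,0,0,0.8, -4.8,0,0.2,0,0,0,0.8, -5.5,0,0.2,0,0,0,0.8, -5.9,0,0.2,0,0,0,0.8, -5.9,0,0.2,0,0,0,0.8, -5.9,0,0.2,0,0,0,0.8, -5.9,0,0.2,0,0,0,0.8]' 60
python3 -m handwheel '[0,0.5,0,0,0,0,0.8, 0,1,0,0,0,0,0.8, 0,1.6,0,0,0,0,0.8, 0,2.2,0,0,0,0,0.8, 0,2.8,0,0,0,0,0.8, 0,3.2,0,0,0,0,0.8, 0,3.4,0,0,0,0,0.8, 0,3.4,0,0,0,0,0.8]' 60
python3 -c "
from h import *
for n in ['scene','wrist']: snap(n,n+'6.png')
plan([.540,.2102,.110])
im=cv2.imread('pics/wrist6.png')[60:260,230:340];a=cv2.resize(im,None,fx=3,fy=3,interpolation=2)
im=cv2.imread('pics/scene6.png')[90:190,310:410];b=cv2.resize(im,None,fx=4.5,fy=4.5,interpolation=2)
c=np.zeros((600,800,3),np.uint8);c[:600,:330]=a;c[:450,340:790]=b;cv2.imwrite('pics/c6.png',c)
"
```

```text
t: 9.57
tcp_pos: [0.5392, 0.2098, 0.1843]
tool_rot: [0.482, -0.518, 0.518, -0.481]
force: [0.7, -0.2, -2.5]
finger_gap: 0.195
t: 10.23
tcp_pos: [0.5389, 0.2099, 0.1495]
tool_rot: [-0.482, 0.518, -0.518, 0.481]
force: [-0.3, -0.2, -2.9]
finger_gap: 0.197
t 10.33 tcp [0.5394 0.2101 0.1503] F [-0.  -0.  -3.2] gap 0.195 q [ 0.18  0.6   1.64 -0.    0.91  0.25]
[[-0.073  0.     0.997]
 [-0.997  0.    -0.073]
 [-0.    -1.     0.   ]]
shift cm [-0.01  4.03  0.06]
level rotvec tool [-0.0001  0.     -0.    ]
```

View pics/c6.png

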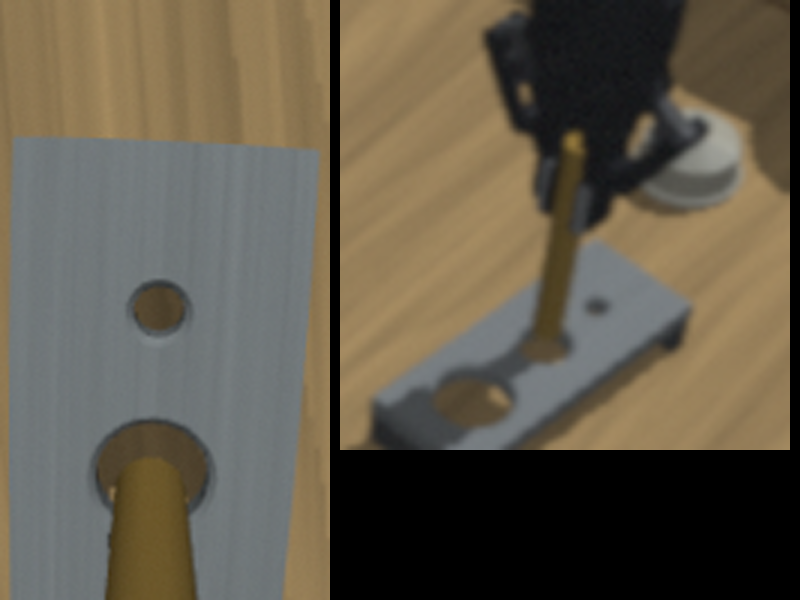

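The foot sits over the mid hole, about 10 mm above its face, with clearance on both sides. I'll descend, checking the forces.

```bash

python3 -m handwheel '[0,0.4,0.05,0,0,0,0.8, 0,0.8,0.05,0,0,0,0.8, 0,1.3,0.05,0,0,0,0.8, 0,1.8,0.05,0,0,0,0.8, 0,2.3,0.05,0,0,0,0.8, 0,2.8,0.05,0,0,0,0.8, 0,3.2,0.05,0,0,0,0.8, 0,3.6,0.05,0,0,0,0.8, 0,3.9,0.05,0,0,0,0.8, 0,4,0.05,0,0,0,0.8]' 60
python3 -m handwheel '[0,0.1,0,0,0,0,0.8, 0,0.2,0,0,0,0,0.8, 0,0.3,0,0,0,0,0.8, 0,0.3,0,0,0,0,0.8]' 60
python3 -c "
from h import *
for n in ['scene','wrist']: snap(n,n+'7.png')
plan([.540,.2102,.105])
im=cv2.imread('pics/wrist7.png')[60:260,230:340];a=cv2.resize(im,None,fx=3,fy=3,interpolation=2)
im=cv2.imread('pics/scene7.png')[90:190,310:410];b=cv2.resize(im,None,fx=4.5,fy=4.5,interpolation=2)
c=np.zeros((600,800,3),np.uint8);c[:600,:330]=a;c[:450,340:790]=b;cv2.imwrite('pics/c7.png',c)
"
```

```text
t: 11.17
tcp_pos: [0.5395, 0.2099, 0.1097]
tool_rot: [-0.482, 0.518, -0.518, 0.481]
force: [-0.4, 0.3, -2.9]
finger_gap: 0.197
t: 11.5
tcp_pos: [0.5398, 0.21, 0.1073]
tool_rot: [0.481, -0.518, 0.518, -0.481]
force: [-0.0, -0.5, -3.0]
finger_gap: 0.193
t 11.6 tcp [0.5399 0.21   0.1074] F [-0.5  0.3 -3.3] gap 0.2 q [ 0.18  0.66  1.66 -0.    0.82  0.25]
[[-0.073  0.     0.997]
 [-0.997  0.    -0.073]
 [-0.    -1.     0.   ]]
shift cm [-0.02  0.24  0.01]
level rotvec tool [-0.0003 -0.     -0.0001]
```

View pics/c7.png

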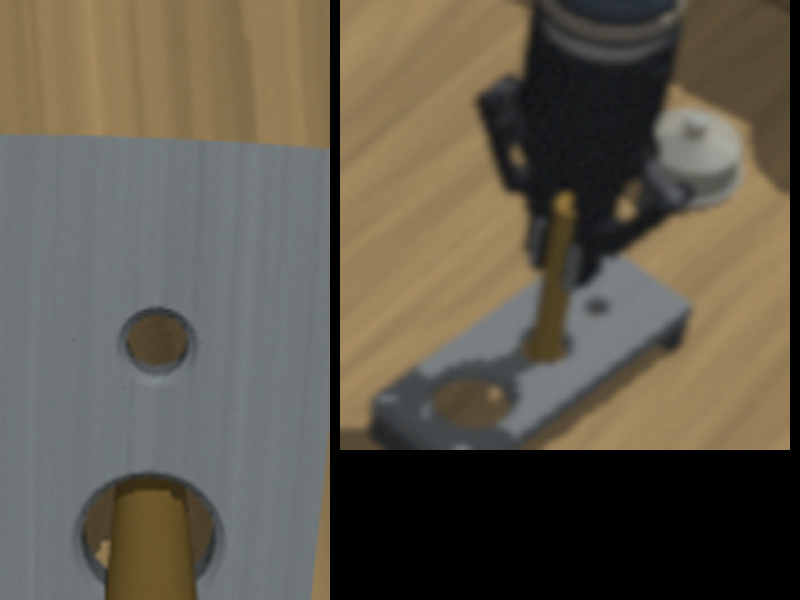

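It is in the middle hole with no side force, foot about 2 mm above the desk. I'll creep down to contact.

```bash

python3 -m handwheel '[0,0.07,0,0,0,0,0.8, 0,0.14,0,0,0,0,0.8, 0,0.14,0,0,0,0,0.8]' 60
python3 -m handwheel '[0,0.05,0,0,0,0,0.8, 0,0.1,0,0,0,0,0.8, 0,0.1,0,0,0,0,0.8]' 60
```

```text
t: 11.85
tcp_pos: [0.5398, 0.21, 0.1059]
tool_rot: [-0.481, 0.518, -0.518, 0.481]
force: [-0.7, -0.1, -1.9]
finger_gap: 0.192
t: 12.1
tcp_pos: [0.5399, 0.21, 0.1053]
tool_rot: [0.481, -0.518, 0.518, -0.481]
force: [-0.7, -0.6, 1.0]
finger_gap: 0.195
```

Fz rose from -3 to +1 N, so the foot is on the desk. I'll open gently.

```bash

python3 -m handwheel '[0,0,0,0,0,0,1.75, 0,0,0,0,0,0,1.9, 0,0,0,0,0,0,2.1, 0,0,0,0,0,0,2.4, 0,0,0,0,0,0,2.8, 0,0,0,0,0,0,3.3, 0,0,0,0,0,0,3.9, 0,0,0,0,0,0,4.5, 0,0,0,0,0,0,5, 0,0,0,0,0,0,5]' 20
python3 -c "
from h import *
for n in ['scene','wrist']: snap(n,n+'8.png')
plan([.540,.2102,.24])
"
```

```text
t: 12.93
tcp_pos: [0.5398, 0.21, 0.1049]
tool_rot: [-0.481, 0.518, -0.518, 0.481]
force: [0.6, 0.5, 0.2]
finger_gap: 0.582
t 13.03 tcp [0.5398 0.21   0.1049] F [-0.5  0.4 -0.4] gap 0.587 q [0.18 0.66 1.66 0.   0.81 0.25]
[[-0.073 -0.     0.997]
 [-0.997  0.    -0.073]
 [-0.    -1.    -0.   ]]
shift cm [ -0.02 -13.51   0.02]
level rotvec tool [ 0.0001 -0.     -0.    ]
```

View pics/wrist8.png

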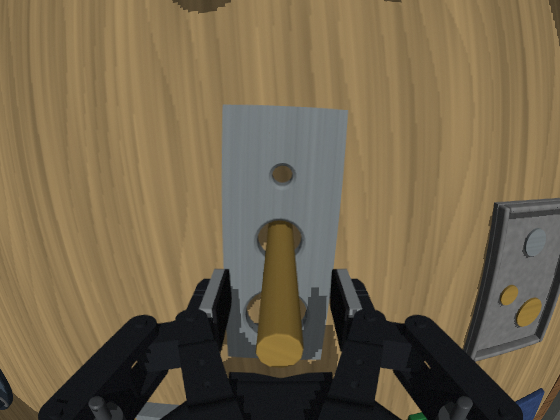

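The wrist view shows the fingers open and clear on both sides, with the rod standing at (280,350). I'll raise straight up.

```bash

python3 -m handwheel '[0,-0.7,0,0,0,0,5, 0,-2,0,0,0,0,5, 0,-4,0,0,0,0,5, 0,-6,0,0,0,0,5, 0,-8,0,0,0,0,5, 0,-10,0,0,0,0,5, 0,-12,0,0,0,0,5, 0,-13.5,0,0,0,0,5, 0,-13.5,0,0,0,0,5, 0,-13.5,0,0,0,0,5]' 20
python3 -c "
from h import *
for n in ['scene','wrist']: snap(n,n+'9.png')
plan([.540,.2102,.24])
im=cv2.imread('pics/scene9.png')[90:190,310:410];b=cv2.resize(im,None,fx=6,fy=6,interpolation=2);cv2.imwrite('pics/c9.png',b)
"
```

```text
t: 13.87
tcp_pos: [0.5401, 0.2101, 0.2409]
tool_rot: [0.481, -0.517, 0.518, -0.482]
force: [-0.2, 0.2, -0.8]
finger_gap: 0.585
t 13.97 tcp [0.539  0.2098 0.239 ] F [ 0.3 -0.2 -0.7] gap 0.586 q [0.18 0.48 1.56 0.   1.11 0.25]
[[-0.073 -0.002  0.997]
 [-0.997 -0.    -0.073]
 [ 0.001 -1.    -0.002]]
shift cm [-0.04 -0.1   0.1 ]
level rotvec tool [0.002  0.     0.0005]
```

View pics/wrist9.png

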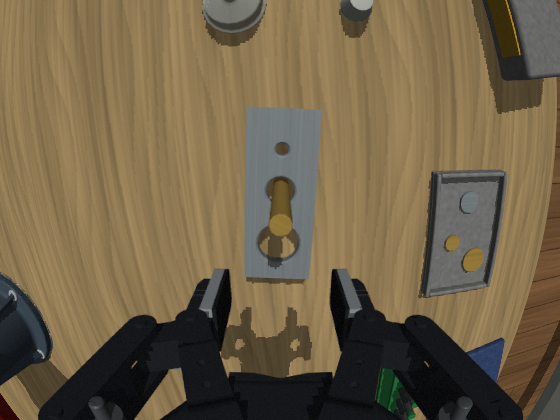

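View pics/c9.png

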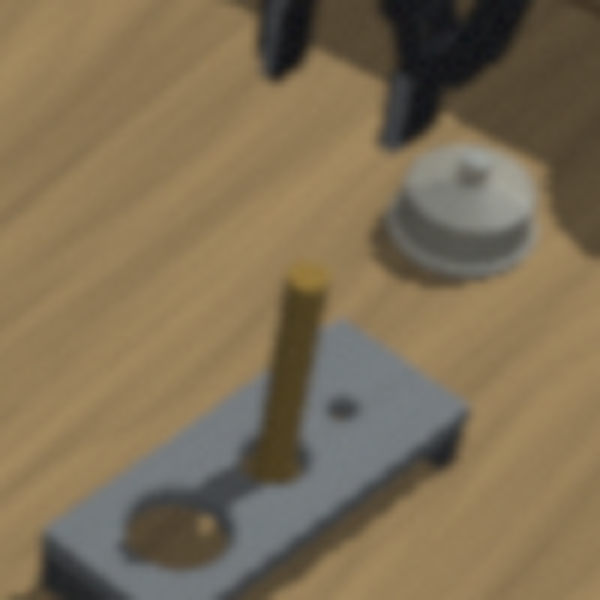

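The rod stands upright in the middle hole, top face at wrist (281,226) and scene crop (306,279), with the gripper well clear. I'll do a last height check and hand in.

```bash
python3 -c "
from h import *
W=np.load('pics/wrist9.png.npz');S=np.load('pics/scene9.png.npz')
o1,r1=world(W,281,226,fish=True);o2,r2=world(S,306.5/6-.5+310,279.5/6-.5+90)
x=np.linalg.lstsq(np.c_[r1,-r2],o2-o1,rcond=None)[0];print((o1+r1*x[0]).round(4),(o2+r2*x[1]).round(4))
print(atd(W,281,226,W['depth'][226,281],True))
s=manip.sense();print(s['t'],abs(s['qd']).max())
print(manip.sign_off())"
```

```text
[0.5402 0.2102 0.1402] [0.5396 0.21   0.1403]
[0.54012225 0.20947372 0.13833938]
13.9667 0.014447043601193048
the job is handed in; nothing more can be done
None
```

The job is handed in, at about 14 s of the 43 s allowed. I gripped the tall rod from the rack and lowered it through the 46 mm hole until its foot was about 5 mm above the desk, well below the plate's underside. After lifting it clear, I lowered it by hand through the 30 mm hole until the force showed the foot on the desk. I then opened the fingers and raised the gripper straight up, clear of everything.

**Last checks:** The rod stands upright in the middle hole with its top at (0.540, 0.210, 0.140), as expected for a 140 mm rod standing on the desk. That is within about 1.5 mm of the measured hole centre.

**Disagreements:** No check failed. The views differed by 1–3 mm (the wide hole's y read 0.149 to 0.153), and the depth reading put the rod's top at 0.138. The closed gripper read about 17 mm on the 18 mm rod.

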